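Tip the power strip onto its base and switch it on

ROBOT

A 6-joint arm with a two-finger parallel gripper is mounted at the origin on a cart in front of the work surface, level with it; the furniture and walls round the work are solid. World frame = base frame: x ahead of the robot, y to its left, z up, the work surface at z = 0. Lengths are in m, angles in rad, forces in N, time in s.
With the tool pointing down it reaches from about 0.375 to 0.975 m from the base axis. Payload 3.8 kg.
Tool frame: the origin (TCP) lies midway between the tips of the shut fingers; the grasp point (between the pads) lies 19 mm behind it; z points along the fingers, y is the line along which they close (so a half turn about z gives the same grasp; the last joint's range is limited). The gripper opens to 85 mm and grips with 20 to 120 N. Pads are 22 mm wide; open, the fingers measure 114 mm over their backs; the gripper's body (76 mm by 85 mm) begins 54 mm behind the grasp point. The pads swing forward as they close: fully open they stand 13 mm farther back than shut.
Start: joints at [-1.294, 0.264, 1.604, -0, 1.274, -0.037], TCP at [0.208, -0.642, 0.231] pointing down, gripper open.
Joint ranges: [-2.63, 2.63], [-0.94, 2.18], [0.31, 2.57], [-1.31, 4.45], [0, 2.66], [-2.55, 2.55]. Speed limits (rad/s): [2.57, 2.57, 3.14, 3.14, 3.14, 3.14].

INTERFACE

Orientations are given as a rotation vector (axis times angle).
In Python, from bench import readout, capture, camera_model, robot gives the robot as it stands. The module is installed in compiled form; this text tells all that it offers.
- The arm moves only by the tool carry_out, never from a script. Its argument "deltas" is a list of rows, each a list of 7 numbers: the shift along the world's x, y, z in cm, then the turn, a rotation vector about the world's x, y, z in degrees, then the closure, from 0 (fully open) to 1 (shut). In form: [[dx, dy, dz, ax, ay, az, jaw], ...]. A call has 1 to 10 rows; each row shifts and turns the commanded pose from where the row before left it; what a row does not reach is not made up. A row lasts 1/12 s, in which the tool goes at most 41.7 mm and 7.16 degrees, less where a joint would pass 70% of its speed; a pose out of reach is approached as far as the arm can. A call is refused whole if a number of a shift passes 4.17 or a number of a turn 7.16, either way. A call with a gripper value outside its range is refused whole. The fingers move at their own pace and stop on an object; "grip_force" is the grip in N (left out, the last holds). Time passes only in rows, so rows that do not move let the fingers close. It gives the time, the measured TCP pose, the force, the opening and the grip force at its end, in the units of the state.
- readout.observe(): the state, without advancing time (a new reading comes with each control period).
- capture(name): name is "scene" or "top"; returns (picture, depth): 480x640x3 uint8, red, green, blue; 480x640 float32, m along the optical axis (not along the pixel's ray), 0 where there is no reading.
- camera_model(name): a dict with "fx", "fy", "cx", "cy" (pixels), "position" and "attitude" of the camera in the world. Camera axes: x right, y down, z forward; pixel columns grow to the right and rows downward; lengths in m; the calibration is good to about 2 mm. A picture is of the moment at which its call begins. camera_model takes no time and is no camera call.
- robot.close_job(): hands the job in; it is judged then, once.
The state is a dict: "time": time; "joints": joint angles; "joint_velocities": joint speeds; "effort": joint torques, N m; "ee_pos": TCP position; "tool_rot": TCP orientation; "contact_force": force on the tool from outside, world axes, zero at the start; "ft_torque": the same for the moment, N m; "width": finger opening in m; "grasp_force": force on a finger pad.
Only numpy, scipy, OpenCV 4.12 (cv2) and the standard library are available. Lean on these libraries where they do the work, as an engineer would, in place of code of your own. Each camera call takes 0.05 s, during which the arm holds its last target. There are 200 camera calls.

TASK

The power strip has fallen over and lies on its long side. With the fingertips, push it over onto its base so that the sockets face up, about where it lies, then press the raised half of its red rocker switch fully down, so that it is on, and take the hand away. Only push and press: do not lift or carry the strip, and leave the bottle, the spool and the tape measure behind it alone.

Things in the scene. Friction and masses are not known exactly. Their poses are not given: they have to be found in the camera images.
- strip: loose white four-socket power strip, 0.3 to 0.45 kg. Its axes: y along its length (housing -114 to +135 mm, 20 mm cord stub beyond -114), x across its 54 mm width, z out of the socket face, 42 mm from the base. Origin on the base face, mid width. At start it lies on its -x side: x up, z level and roughly towards the robot, origin 27 mm high. Standing on its base: z up, origin at height 0.
- push_point (a point): point on the strip's socket face near mid length, at [19, 10, 42] mm in the strip's frame: at start 46 mm above the worktop, 6 mm below the top edge. Pushed here away from the robot, the strip tips over its lower far edge (friction 0.5 to 0.75, centre of mass 18 mm from the base face) and drops onto its base once about 35 degrees over; it then reaches 54 mm farther away than the base face did.
- rocker_high (a point): top of the raised half of the red rocker switch near the strip's -y end, at [-9.5, -84.5, 46.7] mm in the strip's frame when off. Rocker 24 mm (strip x) by 12 mm, hinge along y at x = 0; the raised half is at -x, nearer the robot once the strip is upright. It stands 5 mm above the socket face, 1 mm when on. Press its outer edge, 10 to 13 mm from the hinge, clear of the other half, which rises.
- strip_switch (a joint): the rocker's angle: 0 off (as at the start), 0.349 rad fully on; it stays where it is left and takes 2 N at the outer edge to turn very slowly, 6 to 12 N at 10 mm/s (it is damped).
- ipa_bottle: grey dropper bottle with a red cap, 53 mm across and 158 mm tall, standing on the 2 mm green mat behind the strip; origin under its centre, z up
- solder_spool: spool of solder, black flanges, 52 mm across and 38 mm tall, standing on the 2 mm green mat behind the strip; origin under its centre, z up
- tape_measure: yellow and black pocket tape measure, 39 x 93 x 64 mm tall, standing on the 2 mm green mat behind the strip; origin under its centre, z up
Things that resemble listed ones, but are neither listed nor needed, are in the scene too. Of the things that look like the tape_measure, take the one that is farthest from the robot's base at the start. There is more than one size of the ipa_bottle; the job needs the smaller.

How it is judged:
On the way, in this order (a step that is already met when the one before it is completed fails the run):
1. the strip stands flat on its base, sockets up, with the switch still off (angle between strip's own z axis and vertical below 0.06 rad and height (world z) of strip below 0.006 m and value of joint strip_switch below 0.1 rad), for 0.1 s.
2. the rocker is pressed over to on (value of joint strip_switch above 0.24 rad), for 0.1 s.
At the end, for the whole second after the job is handed in: the strip rests flat on its base (base within 0.06 rad of level and 6 mm of the worktop), sockets up, within 0.12 m of where it started; the rocker is past 0.24 rad towards on; bottle, spool and tape measure stand within 20 mm of where they were (angle between strip's own z axis and vertical below 0.06 rad and height (world z) of strip below 0.006 m and value of joint strip_switch above 0.24 rad and distance of strip from where it was at the start of the episode below 0.12 m and linear speed of strip below 0.02 m/s and not (distance of ipa_bottle from where it was at the start of the episode above 0.02 m or angle between ipa_bottle's own z axis and vertical above 0.25 rad) and not (distance of solder_spool from where it was at the start of the episode above 0.02 m or angle between solder_spool's own z axis and vertical above 0.25 rad) and not (distance of tape_measure from where it was at the start of the episode above 0.02 m or angle between tape_measure's own z axis and vertical above 0.25 rad)); the robot touches nothing.
It fails at once if the strip is lifted off the worktop (origin over 45 mm high) (height (world z) of strip above 0.045 m).
It fails at once if the strip is carried or shoved more than 0.12 m (distance of strip from where it was at the start of the episode above 0.12 m).
It fails at once if the cleaner bottle is shifted over 20 mm or tipped (distance of ipa_bottle from where it was at the start of the episode above 0.02 m or angle between ipa_bottle's own z axis and vertical above 0.25 rad).
It fails at once if the solder spool is shifted over 20 mm or tipped (distance of solder_spool from where it was at the start of the episode above 0.02 m or angle between solder_spool's own z axis and vertical above 0.25 rad).
It fails at once if the tape measure is shifted over 20 mm or tipped (distance of tape_measure from where it was at the start of the episode above 0.02 m or angle between tape_measure's own z axis and vertical above 0.25 rad).
It also fails if it takes over 38 s, if anything falls off the work surface, if the arm or the gripper's body presses on something with over 40 N, if the wrist force passes 120 N, or if a joint passes its speed limit or range.

## Working session

There is one attempt and no reset: what is moved stays moved. The work goes in short steps, Python scripts to look and compute and a tool call to move; the robot and the scene stay as the last step left them, time stands still between calls to the robot, and variables do not carry over. Pictures are saved under pics/ and viewed, at most 10 in all, crops included, and the job is handed in when it is done.

Besides the shell and the picture viewer there is one more tool, called after "Request:" by a JSON object that holds its "method" and its "body", one argument or row to a line. carry_out: Moves the arm, as the interface text tells. Its arguments: {"type":"object","properties":{"deltas":{"type":"array","items":{"type":"array","items":{"type":"number"}}},"grip_force":{"type":"number"}},"required":["deltas"]}

```bash
mkdir -p pics
cat > h.py <<'E'
import numpy as np, cv2
from scipy.spatial.transform import Rotation as R
from bench import readout, capture, camera_model, robot
def cloud(n):
    im,d=capture(n); m=camera_model(n)
    a=np.array(m["attitude"],float)
    Rm=a if a.shape==(3,3) else (R.from_rotvec(a).as_matrix() if a.size==3 else R.from_quat(a).as_matrix())
    v,u=np.mgrid[:480,:640]
    p=np.stack([(u-m["cx"])/m["fx"]*d,(v-m["cy"])/m["fy"]*d,d],-1)@Rm.T+np.array(m["position"])
    p[d==0]=np.nan
    return im,p
E
python3 - <<'E'
from h import *
for n in("scene","top"):
    print(camera_model(n))
    im,p=cloud(n); np.savez(f"{n}.npz",im=im,p=p); cv2.imwrite(f"pics/{n}0.png",im[:,:,::-1])
print(readout.observe())
E
```

```text
{'fx': 478.4580368089623, 'fy': 478.4580368089623, 'cx': 313.611572379496, 'cy': 245.73561403288213, 'position': array([ 0.09517022, -0.4389076 ,  0.51698781]), 'attitude': array([-2.01148702,  0.9107707 , -0.46888374])}
{'fx': 485.5816336890048, 'fy': 485.5816336890048, 'cx': 325.5231673695326, 'cy': 229.9276257028642, 'position': array([0.56638246, 0.01160371, 1.06251053]), 'attitude': array([-2.21173145,  2.15667424, -0.04159748])}
{'time': 0.1, 'joints': array([-1.29389209e+00,  2.64690776e-01,  1.60526786e+00,  3.31947409e-05,
        1.27371034e+00, -3.68891880e-02]), 'joint_velocities': array([-0.00097321, -0.00146044, -0.00296581, -0.00150495,  0.00095121,
       -0.00178894]), 'effort': array([ 3.90625200e-04, -5.16704571e+01, -3.68591309e+01, -1.88327463e-04,
        6.29774906e-03, -4.34475317e-05]), 'ee_pos': array([ 0.20818181, -0.64138169,  0.23006137]), 'tool_rot': array([-3.10096683e+00, -4.90547963e-01,  3.40755125e-04]), 'contact_force': array([-0.47318864, -0.84196308,  0.49565128]), 'ft_torque': array([-0.0414017 , -0.04654126,  0.03149626]), 'grasp_force': 0.0, 'width': 0.08511051841863718}
```

View pics/scene0.png

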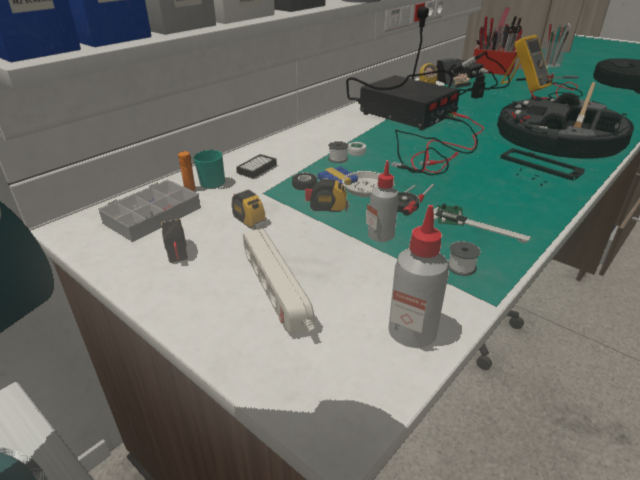

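View pics/top0.png

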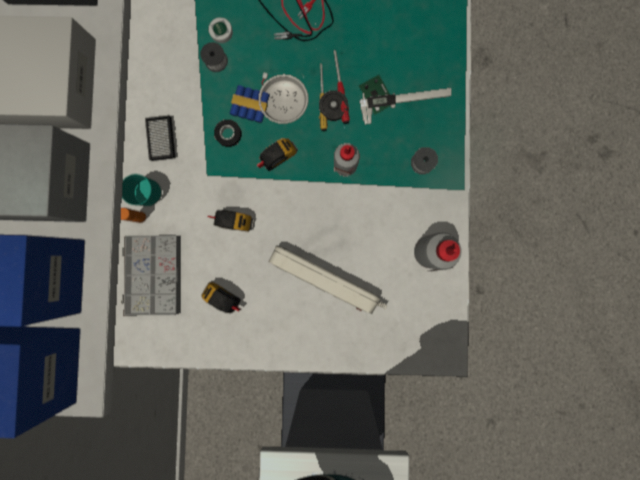

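The scene view shows the strip lying at (250-315, 230-330) px, with its red switch at the near end (282,316). In the top view the strip runs from (272,255) to (380,305) px with the cord at the right, the small bottle at (346,158), the tape on the mat at (278,153) and the spools at (424,160) and (214,57). Next I measure them.

Run:
```python
from h import *
f=np.load("top.npz"); im,p=f["im"],f["p"]
m=np.zeros((480,640),bool); m[235:325,255:395]=1
m&=(p[...,2]>.044)&(p[...,2]<.065)
q=p[m]; print(len(q),np.median(q[:,2]))
r=cv2.minAreaRect((q[:,:2]*1000).astype(np.float32)); print(r, cv2.boxPoints(r).round(1).tolist())
for n,(u,v,s) in dict(bottle=(346,158,16),tape=(278,153,22),spool=(424,160,15),tape2=(233,220,22)).items():
    w=p[v-s:v+s,u-s:u+s].reshape(-1,3); w=w[w[:,2]>.02]
    print(n,w.min(0).round(3),w.max(0).round(3),np.median(w,0).round(3))
f=np.load("scene.npz"); im,p=f["im"].astype(int),f["p"]
m=(im[...,0]>1.6*im[...,1])&(im[...,0]>90); k=np.zeros_like(m);k[295:335,265:310]=1
q=p[m&k]; print("red",len(q),q.min(0).round(3),q.max(0).round(3),np.median(q,0).round(3))
```

```text
2241 0.05261886208665789
((520.323486328125, 32.20771789550781), (241.6935272216797, 42.24198532104492), 64.48785400390625) [[449.20001220703125, -67.80000305175781], [487.29998779296875, -86.0], [591.4000244140625, 132.1999969482422], [553.2999877929688, 150.39999389648438]]
bottle [ 0.742 -0.034  0.021] [0.796 0.017 0.162] [ 0.763 -0.007  0.1  ]
tape [0.752 0.099 0.02 ] [0.819 0.179 0.072] [0.781 0.137 0.058]
spool [ 0.755 -0.202  0.02 ] [ 0.806 -0.151  0.046] [ 0.781 -0.177  0.04 ]
tape2 [0.619 0.192 0.021] [0.662 0.274 0.068] [0.639 0.226 0.058]Traceback (most recent call last):
  File "<stdin>", line 12, in <module>
    return umr_minimum(a, axis, None, out, keepdims, initial, where)
ValueError: zero-size array to reduction operation minimum which has no identity
```

Request:
{"method": "carry_out", "body": {
  "deltas": [
    [1.03,2.93,0,0,0,5.69,1],
    [1.03,2.93,0,0,0,5.69,1],
    [1.03,2.93,0,0,0,5.69,1],
    [1.03,2.93,0,0,0,5.69,1],
    [1.03,2.93,0,0,0,5.69,1],
    [1.03,2.93,0,0,0,5.69,1],
    [1.03,2.93,0,0,0,5.69,1],
    [1.03,2.93,0,0,0,5.69,1]
  ]
}}

```text
time: 0.77
ee_pos: [0.2907, -0.4058, 0.2307]
tool_rot: [-2.667, -1.659, -0.0]
contact_force: [0.6, -0.2, -0.1]
width: -0.0002
grasp_force: 0.0
```

Request:
{"method": "carry_out", "body": {
  "deltas": [
    [1.03,2.93,0,0,0,5.69,1],
    [1.03,2.93,0,0,0,5.69,1],
    [1.03,2.93,0,0,0,5.69,1],
    [1.03,2.93,0,0,0,5.69,1],
    [1.03,2.93,0,0,0,5.69,1],
    [1.03,2.93,0,0,0,5.69,1],
    [1.03,2.93,0,0,0,5.69,1],
    [1.03,2.93,0,0,0,5.69,1]
  ]
}}

```text
time: 1.43
ee_pos: [0.373, -0.1716, 0.231]
tool_rot: [-1.818, -2.562, 0.0]
contact_force: [0.4, 0.4, -0.1]
width: -0.0003
grasp_force: 0.0
```

Request:
{"method": "carry_out", "body": {
  "deltas": [
    [1.03,2.93,0,0,0,5.69,1],
    [1.03,2.93,0,0,0,5.69,1],
    [1.03,2.93,0,0,0,5.69,1],
    [1.03,2.93,0,0,0,5.69,1],
    [1.03,2.93,0,0,0,5.69,1],
    [1.03,2.93,0,0,0,5.69,1],
    [1.03,2.93,0,0,0,5.69,1],
    [1.03,2.93,0,0,0,5.69,1],
    [0,0,0,0,0,0,1],
    [0,0,0,0,0,0,1]
  ]
}}

```text
time: 2.27
ee_pos: [0.4553, 0.0624, 0.2307]
tool_rot: [-0.688, -3.064, 0.001]
contact_force: [-0.3, 0.3, -0.4]
width: 0.0003
grasp_force: 0.0
```

Run:
```python
from h import *
o=readout.observe(); M=R.from_rotvec(o["tool_rot"]).as_matrix()
print(o["joints"].round(2),o["ee_pos"].round(4),M.round(3).tolist(),np.degrees(np.arctan2(M[1,0],M[0,0])),o["width"],o["contact_force"])
```

```text
[ 0.08 -0.15  2.04 -0.    1.25 -1.05] [0.4553 0.0624 0.2307] [[-0.904, 0.428, -0.001], [0.428, 0.904, -0.0], [0.001, -0.001, -1.0]] 154.69071800682678 0.0003039443344085637 [-0.34200814  0.26772729 -0.39970683]
```

Request:
{"method": "carry_out", "body": {
  "deltas": [
    [0,0,-3.6,0,0,0,1],
    [0,0,-3.6,0,0,0,1],
    [0,0,-3.6,0,0,0,1],
    [0,0,-3.6,0,0,0,1],
    [0,0,-2.6,0,0,0,1],
    [0,0,-1.5,0,0,0,1],
    [0,0,0,0,0,0,1],
    [1.4,-0.67,0,0,0,0,1],
    [1.1,-0.52,0,0,0,0,1],
    [0,0,0,0,0,0,1]
  ]
}}

```text
time: 3.1
ee_pos: [0.4843, 0.0479, 0.0483]
tool_rot: [0.694, 3.059, 0.001]
contact_force: [1.4, 0.0, 0.5]
width: 0.0002
grasp_force: 0.0
```

Request:
{"method": "carry_out", "body": {
  "deltas": [
    [0.36,-0.17,0,0,0,0,1],
    [0.36,-0.17,0,0,0,0,1],
    [0.36,-0.17,0,0,0,0,1],
    [0.27,-0.13,0,0,0,0,1],
    [0.27,-0.13,0,0,0,0,1],
    [0.27,-0.13,0,0,0,0,1]
  ]
}}

```text
time: 3.6
ee_pos: [0.4992, 0.0403, 0.0462]
tool_rot: [-0.692, -3.064, 0.0]
contact_force: [-1.3, 0.3, 1.1]
width: -0.0004
grasp_force: 0.8
```

Run:
```python
from h import *
im,p=cloud("scene"); cv2.imwrite("pics/s1.png",im[150:400,150:500,::-1].repeat(2,0).repeat(2,1))
```

```text
(no output)
```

View pics/s1.png

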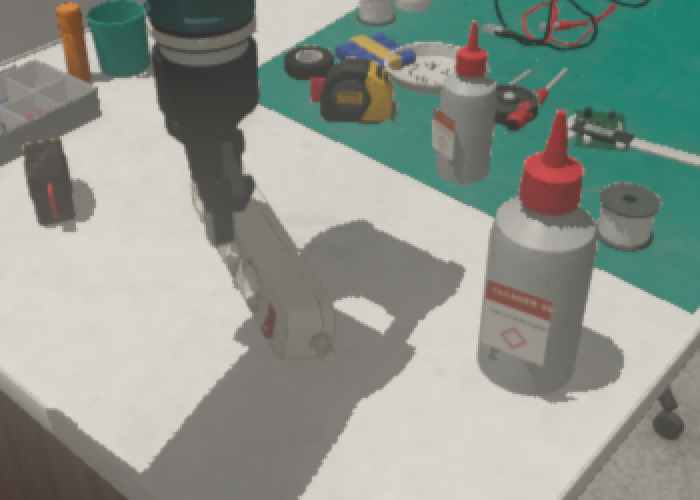

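The crop shows the strip partly tipped away (end face at (305,335), sloping) with the fingertips against the socket face at (220,240). I keep pushing.

Request:
{"method": "carry_out", "body": {
  "deltas": [
    [0.27,-0.13,0,0,0,0,1],
    [0.27,-0.13,0,0,0,0,1],
    [0.27,-0.13,0,0,0,0,1],
    [0.27,-0.13,0,0,0,0,1],
    [0.27,-0.13,0.1,0,0,0,1],
    [0.27,-0.13,0.1,0,0,0,1],
    [0,0,0,0,0,0,1],
    [0,0,0,0,0,0,1]
  ]
}}

```text
time: 4.32
ee_pos: [0.5161, 0.0324, 0.0485]
tool_rot: [0.692, 3.064, 0.0]
contact_force: [0.1, -0.4, 0.9]
width: 0.0001
grasp_force: 0.0
```

Run:
```python
from h import *
im,p=cloud("scene"); cv2.imwrite("pics/s2.png",im[150:400,150:500,::-1].repeat(2,0).repeat(2,1))
```

```text
(no output)
```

View pics/s2.png

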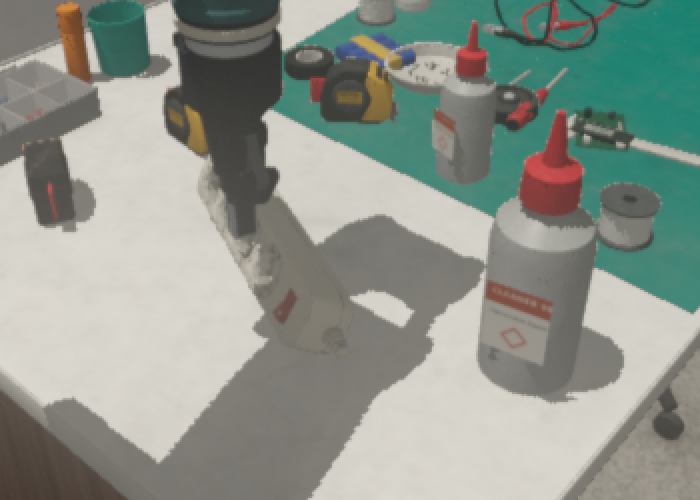

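The strip is tilted further (rocker at (285,305)) and still leans on the fingers, so I push a little more.

Request:
{"method": "carry_out", "body": {
  "deltas": [
    [0.27,-0.13,0.1,0,0,0,1],
    [0.27,-0.13,0.1,0,0,0,1],
    [0.27,-0.13,0.1,0,0,0,1],
    [0.27,-0.13,0.1,0,0,0,1],
    [0,0,0,0,0,0,1],
    [0,0,0,0,0,0,1],
    [0,0,0,0,0,0,1],
    [0,0,0,0,0,0,1]
  ]
}}

```text
time: 5.03
ee_pos: [0.5262, 0.0273, 0.0522]
tool_rot: [-0.692, -3.064, 0.0]
contact_force: [-0.1, -0.4, -0.1]
width: -0.0003
grasp_force: 0.0
```

Run:
```python
from h import *
im,p=cloud("scene"); cv2.imwrite("pics/s3.png",im[150:400,150:500,::-1].repeat(2,0).repeat(2,1))
```

```text
(no output)
```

View pics/s3.png

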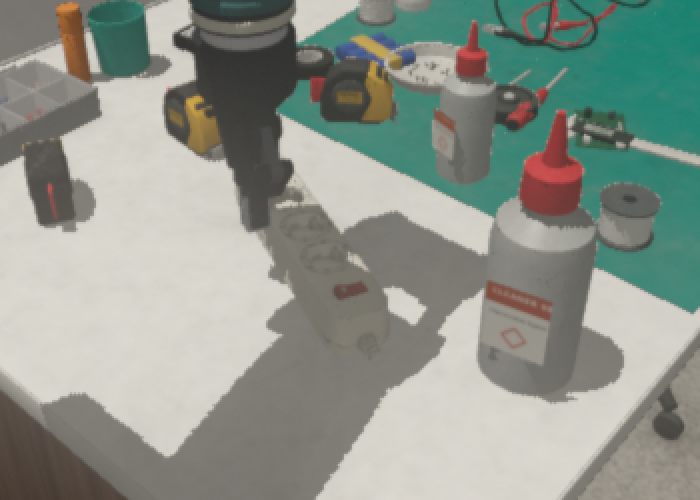

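The strip has dropped upright with its sockets up and the red rocker at (350,290) px. I raise the hand and locate the strip.

Request:
{"method": "carry_out", "body": {
  "deltas": [
    [0,0,2,0,0,0,1],
    [-2,1,3,0,0,0,1],
    [-2,2,3,0,0,0,1],
    [-2,3,2,0,0,0,1],
    [0,3,0,0,0,0,1],
    [0,0,0,0,0,0,1],
    [0,0,0,0,0,0,1]
  ]
}}

```text
time: 5.67
ee_pos: [0.4664, 0.1184, 0.1529]
tool_rot: [0.687, 3.064, 0.001]
contact_force: [0.0, -0.9, 0.3]
width: 0.0002
grasp_force: 0.0
```

Run:
```python
from h import *
for n in("top","scene"):
    im,p=cloud(n); cv2.imwrite(f"pics/{n}4.png",im[:,:,::-1])
    c=im.astype(int); red=(c[...,0]>1.5*c[...,1])&(c[...,0]>60)
    reg=(p[...,0]>.43)&(p[...,0]<.63)&(p[...,1]<.11)&(p[...,1]>-.14)
    q=p[red&reg&(p[...,2]>.035)&(p[...,2]<.055)]
    print(n,"red",len(q),np.median(q,0).round(4) if len(q) else "")
    if len(q): r=cv2.minAreaRect((q[:,:2]*1000).astype(np.float32)); print(r)
    k=reg&(p[...,2]>.036)&(p[...,2]<.05); q=p[k]; q=q[(np.abs(q[:,2]-np.median(q[:,2]))<.006)]
    r=cv2.minAreaRect((q[:,:2]*1000).astype(np.float32)); print(len(q),np.median(q[:,2]),r,cv2.boxPoints(r).round(1).tolist())
    A=np.c_[q[:,:2],np.ones(len(q))]; print(np.linalg.lstsq(A,q[:,2],rcond=None)[0])
    v,u=np.where(k); cv2.imwrite(f"pics/{n}4c.png",cv2.resize(im[max(v.min()-15,0):v.max()+15,u.min()-15:u.max()+15,::-1],None,fx=4,fy=4)[:600,:800])
```

```text
top red 48 [ 0.5252 -0.0752  0.0438]
((524.622802734375, -74.85562133789062), (10.316486358642578, 20.636472702026367), 67.16886138916016)
1721 0.04192146769654137 ((564.290283203125, 8.080390930175781), (237.71890258789062, 49.06737518310547), 64.87366485595703) [[491.6000061035156, -89.0999984741211], [536.0, -109.9000015258789], [637.0, 105.30000305175781], [592.5, 126.0999984741211]]
[-0.00440325  0.00368122  0.04437739]
scene red 43 [ 0.5258 -0.0768  0.0433]
((523.532958984375, -75.19097137451172), (9.43018627166748, 21.492717742919922), 65.44438934326172)
2071 0.04189358522599962 ((562.446044921875, 6.596282958984375), (238.40725708007812, 50.041282653808594), 64.6884536743164) [[488.8999938964844, -90.5], [534.0999755859375, -111.9000015258789], [636.0, 103.69999694824219], [590.7999877929688, 125.0999984741211]]
[ 0.01149678 -0.00381045  0.03518707]
```

View pics/top4c.png

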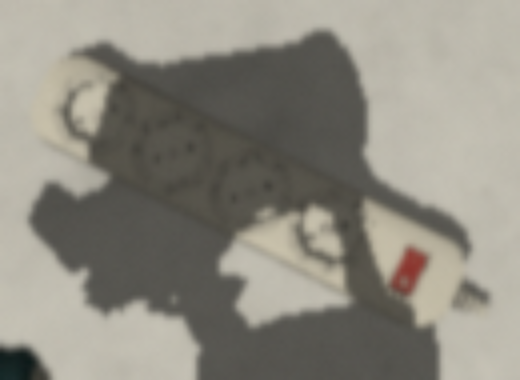

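The top crop shows the strip flat on its base, with the red rocker at (408,271) px in the crop. Both views put the rocker centre at about (0.524,-0.077) m and agree on the face height of 42 mm. I move the fingertip over the outer edge of its near half.

Request:
{"method": "carry_out", "body": {
  "deltas": [
    [0.66,-3.12,0,0,0,0,1],
    [0.66,-3.12,0,0,0,0,1],
    [0.66,-3.12,0,0,0,0,1],
    [0.66,-3.12,-2,0,0,0,1],
    [0.66,-3.12,-2,0,0,0,1],
    [0.65,-3.11,-2,0,0,0,1],
    [0,0,-2,0,0,0,1],
    [0,0,-1.5,0,0,0,1],
    [0,0,0,0,0,0,1],
    [0,0,0,0,0,0,1]
  ]
}}

```text
time: 6.6
ee_pos: [0.5041, -0.0707, 0.0555]
tool_rot: [-0.694, -3.059, 0.0]
contact_force: [-0.9, -0.6, -0.0]
width: 0.0
grasp_force: 0.0
```

Run:
```python
from h import *
o=readout.observe(); print(o["ee_pos"],o["contact_force"])
im,p=cloud("scene"); cv2.imwrite("pics/s5.png",cv2.resize(im[230:350,230:390,::-1],None,fx=5,fy=5))
```

```text
[ 0.5041493  -0.07071955  0.05554423] [-0.87137281 -0.59249047 -0.01436635]
```

View pics/s5.png

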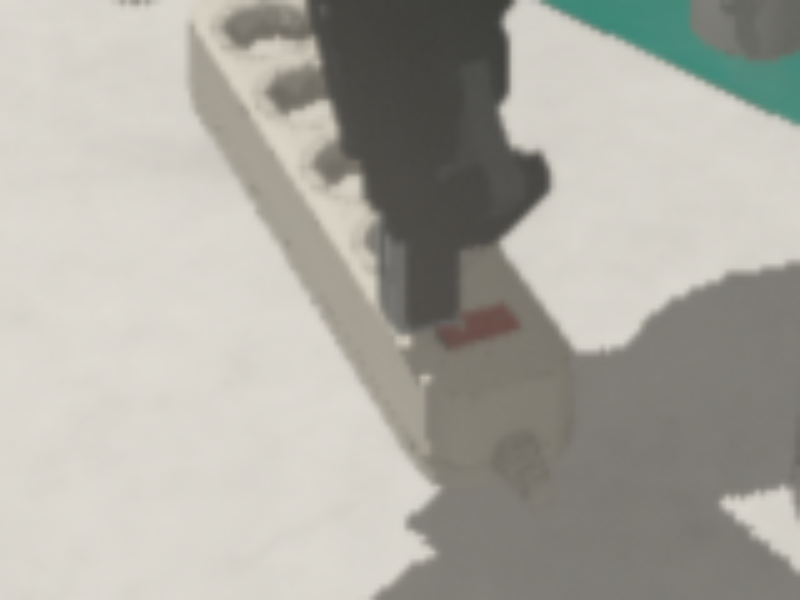

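The shut fingertip is at (420,325) px, just above the near end of the red rocker at (480,325). By the numbers it is 20 mm short of the hinge and lined up along the strip. I press slowly.

Request:
{"method": "carry_out", "body": {
  "deltas": [
    [0,0,-0.3,0,0,0,1],
    [0,0,-0.3,0,0,0,1],
    [0,0,-0.1,0,0,0,1],
    [0,0,-0.06,0,0,0,1],
    [0,0,-0.06,0,0,0,1],
    [0,0,-0.06,0,0,0,1],
    [0,0,-0.06,0,0,0,1]
  ]
}}

```text
time: 7.23
ee_pos: [0.5061, -0.0697, 0.0481]
tool_rot: [0.692, 3.064, -0.0]
contact_force: [0.4, 0.0, -0.4]
width: -0.0001
grasp_force: 0.0
```

Request:
{"method": "carry_out", "body": {
  "deltas": [
    [0,0,-0.06,0,0,0,1],
    [0,0,-0.06,0,0,0,1],
    [0,0,-0.06,0,0,0,1],
    [0,0,-0.04,0,0,0,1],
    [0,0,0,0,0,0,1],
    [0,0,0,0,0,0,1]
  ]
}}

```text
time: 7.73
ee_pos: [0.5058, -0.0698, 0.0458]
tool_rot: [-0.692, -3.064, -0.0]
contact_force: [-0.3, 0.9, 2.7]
width: -0.0001
grasp_force: 1.4
```

Request:
{"method": "carry_out", "body": {
  "deltas": [
    [0,0,-0.05,0,0,0,1],
    [0,0,-0.05,0,0,0,1],
    [0,0,-0.05,0,0,0,1],
    [0,0,-0.05,0,0,0,1],
    [0,0,0,0,0,0,1],
    [0,0,0,0,0,0,1],
    [0,0,0,0,0,0,1]
  ]
}}

```text
time: 8.32
ee_pos: [0.5058, -0.0699, 0.0434]
tool_rot: [-0.692, -3.064, 0.0]
contact_force: [-1.2, 0.2, 1.4]
width: -0.0003
grasp_force: 1.2
```

Request:
{"method": "carry_out", "body": {
  "deltas": [
    [0,0,-0.04,0,0,0,1],
    [0,0,-0.04,0,0,0,1],
    [0,0,0,0,0,0,1],
    [0,0,0,0,0,0,1]
  ]
}}

```text
time: 8.65
ee_pos: [0.5059, -0.0699, 0.0428]
tool_rot: [-0.692, -3.064, 0.0]
contact_force: [-1.7, 0.0, 1.7]
width: -0.0001
grasp_force: 1.2
```

Request:
{"method": "carry_out", "body": {
  "deltas": [
    [0,0,-0.05,0,0,0,1],
    [0,0,-0.05,0,0,0,1],
    [0,0,0,0,0,0,1],
    [0,0,0,0,0,0,1],
    [0,0,0,0,0,0,1]
  ]
}}

```text
time: 9.07
ee_pos: [0.506, -0.0699, 0.0421]
tool_rot: [0.692, 3.064, -0.0]
contact_force: [-2.9, 0.4, 5.1]
width: 0.0002
grasp_force: 2.9
```

The force is rising at face level, so this is the stop. I lift away and check.

Request:
{"method": "carry_out", "body": {
  "deltas": [
    [0,0,1,0,0,0,1],
    [0,0,3,0,0,0,1],
    [0,0,4,0,0,0,1],
    [-2,3,3,0,0,0,1],
    [-2,4,0,0,0,0,1],
    [-2,4,0,0,0,0,1],
    [-1,4,0,0,0,0,1],
    [0,4,0,0,0,0,1],
    [0,0,0,0,0,0,1],
    [0,0,0,0,0,0,1]
  ]
}}

```text
time: 9.9
ee_pos: [0.4414, 0.1134, 0.1494]
tool_rot: [0.684, 3.064, 0.002]
contact_force: [0.2, -0.8, 0.1]
width: -0.0003
grasp_force: 0.0
```

Run:
```python
from h import *
ref=np.array([523.5,-77.])/1000; ax=np.array([.904,-.427])
for n in("top","scene"):
    im,p=cloud(n)
    c=im.astype(int); red=(c[...,0]>1.5*c[...,1])&(c[...,0]>60)
    reg=(p[...,0]>.43)&(p[...,0]<.63)&(p[...,1]<.11)&(p[...,1]>-.14)
    q=p[red&reg&(p[...,2]>.035)&(p[...,2]<.055)]
    print(n,np.median(q,0).round(4)); s=(q[:,:2]-ref)@ax
    print("rocker slope",np.polyfit(s,q[:,2],1), "near",q[s<-.004,2].mean(),"far",q[s>.004,2].mean())
    k=reg&(p[...,2]>.036)&(p[...,2]<.05); w=p[k]; r=cv2.minAreaRect((w[:,:2]*1000).astype(np.float32)); print(np.median(w[:,2]),r)
    if n=="scene": cv2.imwrite("pics/s6.png",cv2.resize(im[230:350,230:390,::-1],None,fx=5,fy=5))
print(readout.observe()["contact_force"])
```

```text
top [ 0.5263 -0.0755  0.0434]
rocker slope [0.13282943 0.04323276] near 0.042922116501281235 far 0.04473343656569574
0.04192285055945266 ((564.8934326171875, 7.5199737548828125), (236.5029754638672, 49.08198547363281), 65.40617370605469)
scene [ 0.5267 -0.0772  0.0443]
rocker slope [0.17969177 0.04366702] near 0.04312813801295383 far 0.0453007466956554
0.041876073663843716 ((563.4212646484375, 6.5326995849609375), (238.9987030029297, 50.1824951171875), 65.405517578125)
[-0.19057907 -0.55554496 -0.59314267]
```

View pics/s6.png

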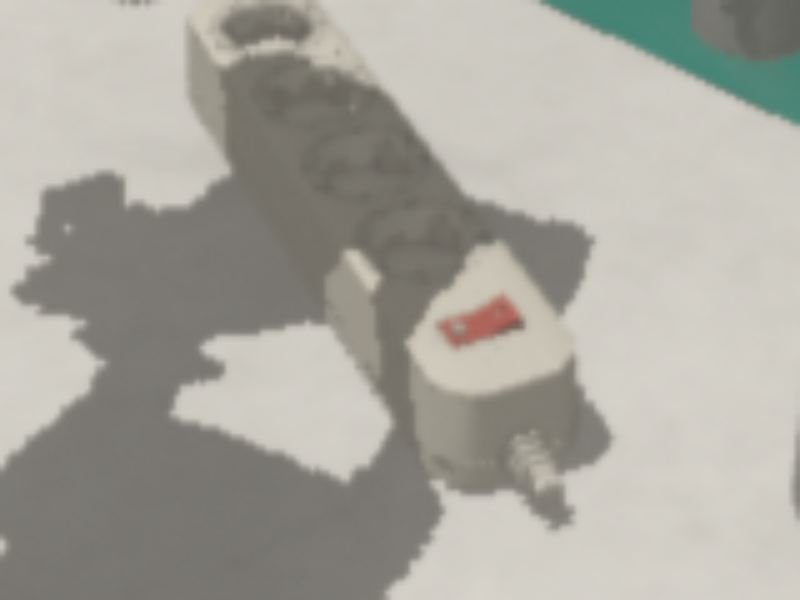

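The far half of the rocker at (505,310) px now stands proud and the near half at (458,332) is flush. Its slope is +0.13 to +0.18, where fully on is about +0.175. The strip is flat and the hand is clear.

```bash
python3 -c "
from bench import robot; print(robot.close_job())"
```

```text
the job is handed in; nothing more can be done
None
```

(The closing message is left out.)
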